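Set out a painter's place

ROBOT

A 6-joint arm with a two-finger parallel gripper is mounted at the origin on the work surface. World frame = base frame: x ahead of the robot, y to its left, z up, the work surface at z = 0. Lengths are in m, angles in rad, forces in N, time in s.
With the tool pointing down it reaches from about 0.35 to 0.8 m from the base axis. Payload 7.3 kg.
Tool frame: the origin (TCP) lies on the centre line of the jaws, within the pads' length; the fingertips stand 25 mm ahead of it and the grasp point (between the pads) lies 6 mm ahead of it; z points along the fingers, y is the line along which they close (so a half turn about z gives the same grasp; the last joint's range is limited). The gripper opens to 85 mm and grips with 20 to 120 N. Pads are 22 mm wide; open, the fingers measure 114 mm over their backs; the gripper's body (76 mm by 85 mm) begins 54 mm behind the grasp point. The pads swing forward as they close: fully open they stand 13 mm farther back than shut.
Start: joints at [0.981, 0.342, 1.524, -0, 1.275, -0.146], TCP at [0.225, 0.474, 0.256] pointing down, gripper open.
Joint ranges: [-2.53, 2.53], [-0.77, 2.02], [0.04, 2.7], [-1, 4.14], [0.28, 2.66], [-3.11, 3.11]. Speed limits (rad/s): [2.57, 2.57, 3.14, 3.14, 3.14, 3.14].

INTERFACE

Orientations are given as [roll, pitch, yaw] about the fixed x, y, z axes, in that order (R = Rz(yaw) Ry(pitch) Rx(roll)).
In Python, from rig import move_pose, move_l, move_j, set_gripper, sleep, ik, snapshot, get_calibration, MotionError, close_job, read_t, read_qpos, read_qd, read_tau, read_position, read_tcp_rot, read_force, read_wrist_torque, read_finger_gap, read_grasp_force gives the robot as it stands. Calls block until the motion is done:
- move_pose(position, orientation): joint-space move of the TCP to a pose.
- move_l(position, ori=None, rate=0.15, f_stop=None): straight line of the TCP; ori=None keeps the orientation; rate is the mean speed in m/s. With f_stop (N) it stops when the force on the tool has changed by that much, and returns True; else False.
- move_j(angles): joint-space move.
- set_gripper(opening, f_grip=None): finger opening in m; f_grip is the grip in N (None keeps the last); returns when the fingers have stopped.
- sleep(seconds).
- ik(position, orientation): joint angles nearest the present ones, or None.
- snapshot(name): name is "side" or "top" or "wrist"; returns the picture (420x560x3 uint8, blue, green, red); there is no depth.
- get_calibration(name): a dict with "vertical_fov" (degrees; the focal length in pixels is half the picture's height over the tangent of half this angle, whatever the lens; pixels are square), "cx", "cy" (the principal point, pixels), "R" (3x3) and "t" (3): a world point X has camera coordinates R X + t; the wrist camera has in their place "mount" (4x4, takes a point from camera to tool coordinates, whose origin is the TCP and whose axes are the flange's). Camera axes: x right, y down, z forward; pixel columns grow to the right and rows downward; lengths in m; the calibration is good to about 2 mm. The wrist camera is an equidistant fisheye: a pixel r from the principal point sees the ray r / f radians off the axis. A picture is of the moment at which its call begins: read the wrist's pose just before it. get_calibration takes no time and is no camera call.
A pose or a line that the arm cannot do raises MotionError and nothing moves.
- close_job(): hands the job in; it is judged then, once.
Readings, each from a call of its own:
- read_t(): time.
- read_qpos(): joint angles.
- read_qd(): joint speeds.
- read_tau(): joint torques, N m.
- read_position(): TCP position.
- read_tcp_rot(): TCP orientation.
- read_force(): force on the tool from outside, world axes, zero at the start.
- read_wrist_torque(): the same for the moment, N m.
- read_finger_gap(): finger opening in m.
- read_grasp_force(): force on a finger pad.
Only numpy, scipy, OpenCV 4.12 (cv2) and the standard library are available. Lean on these libraries where they do the work, as an engineer would, in place of code of your own. Each camera call takes 0.05 s, during which the arm holds its last target. There are 200 camera calls.

TASK

Set out the next painter's place from the grey divided box. First, while the metal tray is still empty, take the swatch board out of its slot and stand it on the foot of the wooden rest, leaning back at a clear slant against the rest's upright, face square to it. Then put the square wooden painting handle (lying down) and the slim tall bottle (standing upright) in the metal tray, leaving the squat jar and the miniature figure in their compartments and everything else on the table where it is.

Things in the scene. Friction and masses are not known exactly. Their poses are not given: they have to be found in the camera images.
- bin: Fixed grey divided box, 118 (x) by 354 mm (y), walls 45 mm high, 4 mm thick, floor 5 mm. Origin: centre of underside. Across its y, each 110 mm long in x: a 14 mm slot at y = -166 mm (board), a 112 mm compartment at y = -99 (handle), three 68 mm compartments at y = -5, 67 and 139 (bottle, jar and figure, one each in any order).
- board: Plywood swatch board, a flat slab 100 mm wide (its x), 10 mm thick (its y), 140 mm high (its z), about 0.12 kg, loose, with grey, brown and cream paint dots. Origin: centre of its bottom edge. At the start it stands upright in the slot of the box, its x along the box's x, its upper 100 mm above the walls.
- board_top (a point): Centre of the board's top edge.
- handle: Painting handle: a square wooden bar 30 x 30 mm, 90 mm long along its x, cork at one end (+x), about 0.08 kg, loose. Origin: centre of the face that is underneath at the start. It lies on the floor of its compartment, roughly along the box's y.
- handle_mid (a point): Middle of the handle's bar, 15 mm above its origin face.
- bottle: Slim tall round bottle, 32 mm diameter at the body, 96 mm high, narrower at the shoulder above about 57 mm, white with black cap, about 0.06 kg, loose. Origin: centre of its underside; z along its axis. Stands in a compartment.
- jar: Wide squat round jar, 58 mm diameter, 60 mm high with its lid, white with black lid, about 0.1 kg, loose. Origin: centre of its underside; z along its axis. Stands in a compartment of the box. Leave it there.
- figure: Miniature figure on a round wooden plinth, 40 mm diameter, 78 mm high, loose, standing in a compartment of the box. Leave it there. Origin: centre of the underside.
- rest: Fixed wooden board rest; front (+x) faces away from the robot. Origin on the table under the upright's front face. Upright: x = -14 to 0 mm, 90 mm wide (y), top at z = 75. Foot: 110 mm wide, x = -20 to 70, top at z = 8, ending in a lip (x = 64 to 70, top at z = 14). The board stands on the foot between upright and lip, leaning towards -x.
- tray_in (a point): Centre of the inner floor (5 mm above the table) of the shallow square metal tray, fixed, 160 x 160 mm outside, 150 x 150 mm inside, walls 5 mm thick and 18 mm high above the table. Axes along the tray's sides, z up.
- cup: White plastic water cup, 72 mm wide, 85 mm high, on the table at the left. Leave it. Origin: centre of the underside.
- water: Tall clear water bottle, 64 mm diameter, 190 mm high, on the table at the right. Leave it. Origin: centre of the underside.
- brush: Large brush lying on the table at the right, near the robot. Leave it.
- pot: Paint pot with paper label, 44 mm diameter, 70 mm high, beyond the tray and the rest. Leave it. Origin: centre of the underside.
Things that resemble listed ones, but are neither listed nor needed, are in the scene too. Of the things that look like the board, the middle-sized one is meant.

How it is judged:
On the way:
1. the board leans on the rest, released, while handle and bottle are not yet in the tray (angle between board's own z axis and vertical between 0.14 and 0.79 rad and x of board in the frame of rest between 0 and 0.07 m and y of board in the frame of rest between -0.045 and 0.045 m and z of board in the frame of rest between -0.002 and 0.016 m and x of board_top in the frame of rest below 0 m and z of board_top in the frame of rest above 0.09 m and angle between the x axis of board and the y axis of rest, either way round below 0.3 rad and contact force between the fingers and board below 0.05 N and linear speed of board below 0.02 m/s and horizontal distance between each of handle_mid, bottle and tray_in above 0.11 m), for 0.2 s.
At the end, for the whole second after the job is handed in: Board released, its foot on the rest, leaning on the upright 8 to 45 degrees from vertical, within 45 mm of the middle and 17 degrees of square. In the tray, middles within 66 mm of its centre each way: handle lying, bottle upright within 7 degrees. All still; jar, figure upright in the box (angle between board's own z axis and vertical between 0.14 and 0.79 rad and x of board in the frame of rest between 0 and 0.07 m and y of board in the frame of rest between -0.045 and 0.045 m and z of board in the frame of rest between -0.002 and 0.016 m and x of board_top in the frame of rest below 0 m and z of board_top in the frame of rest above 0.09 m and angle between the x axis of board and the y axis of rest, either way round below 0.3 rad and contact force between the fingers and board below 0.05 N and linear speed of each of board, handle, bottle below 0.02 m/s and x of handle_mid in the frame of tray_in between -0.066 and 0.066 m and y of handle_mid in the frame of tray_in between -0.066 and 0.066 m and z of handle_mid in the frame of tray_in between 0.005 and 0.026 m and angle between handle's own x axis and vertical between 1.35 and 1.8 rad and x of bottle in the frame of tray_in between -0.066 and 0.066 m and y of bottle in the frame of tray_in between -0.066 and 0.066 m and z of bottle in the frame of tray_in between -0.004 and 0.006 m and angle between bottle's own z axis and vertical below 0.12 rad and angle between each of jar, figure's own z axis and vertical below 0.3 rad); the robot touches nothing.
It fails at once if the squat jar or the figure is moved by more than 40 mm (distance of any of jar, figure from where it was at the start of the episode above 0.04 m).
It fails at once if the cup, the water bottle, the brush or the paint pot is moved by more than 50 mm (distance of any of cup, water, brush, pot from where it was at the start of the episode above 0.05 m).
It also fails if it takes over 67 s, if anything falls off the work surface, if the arm or the gripper's body presses on something with over 40 N, if the wrist force passes 120 N, or if a joint passes its speed limit or range.

## Working session

There is one attempt and no reset: what is moved stays moved. The work goes in short steps, each a Python script; the robot and the scene stay as the last script left them, time stands still between calls to the robot, and variables do not carry over. Pictures are saved under pics/ and viewed, at most 10 in all, crops included, and the job is handed in when it is done.

```bash
ls; mkdir -p pics; python3 - <<'E'
from rig import *
import cv2
for n in("side","top","wrist"):
    cv2.imwrite(f"pics/{n}0.png",snapshot(n)); c=get_calibration(n); print(n,c)
print(read_t(),read_position(),read_tcp_rot())
E
```

```text
pics
side {'vertical_fov': 50.86925616162021, 'cx': 279.01815114565454, 'cy': 208.6784822813735, 'R': array([[ 0.80381484, -0.59486121,  0.00467273],
       [-0.45915021, -0.62538942, -0.63092722],
       [ 0.37823641,  0.50500318, -0.77582795]]), 't': array([-0.45037473,  0.31555348,  0.91741167])}
top {'vertical_fov': 56.432203459698236, 'cx': 276.9601119526708, 'cy': 211.67854176696383, 'R': array([[-0.01845512, -0.99982794,  0.00187105],
       [-0.98312555,  0.01780611, -0.18206344],
       [ 0.18199879, -0.00519948, -0.98328501]]), 't': array([0.01054926, 0.56144578, 1.1185997 ])}
wrist {'vertical_fov': 65.70646984690485, 'cx': 279.6262969209538, 'cy': 212.88494462197093, 'mount': array([[ 5.99913452e-04, -9.61029055e-01, -2.76446731e-01,
         6.98836557e-02],
       [ 9.99999620e-01,  4.01645408e-04,  7.73821113e-04,
        -1.20822671e-03],
       [-6.32631014e-04, -2.76447090e-01,  9.61028931e-01,
        -1.18161679e-01],
       [ 0.00000000e+00,  0.00000000e+00,  0.00000000e+00,
         1.00000000e+00]])}
0.15 [0.22526045 0.47392667 0.25577785] [-3.14044875e+00 -1.84715349e-04  2.69775362e+00]
```

View pics/top0.png

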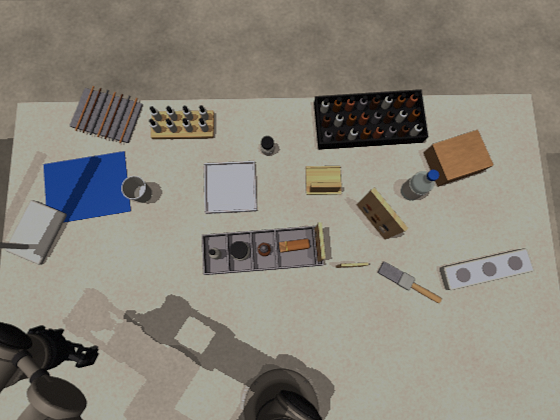

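View pics/side0.png

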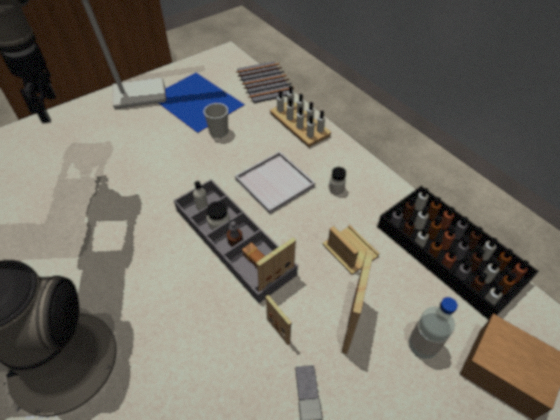

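The top view shows the box from (203,233) to (326,272): bottle at (216,253), jar at (239,250), figure at (265,249), handle at (296,245) and board at (322,243). The tray is at (230,187) and the rest at (323,180). The side view agrees. The boards at (381,213) and (352,264) in the top view are the large and small decoys.

```bash
cat > h.py <<'E'
from rig import *
import numpy as np, cv2
from scipy.spatial.transform import Rotation as Ro
def cam(n):
    c=get_calibration(n); c['f']=210/np.tan(np.radians(c['vertical_fov']/2))
    if n!='wrist':
        c['Rw']=c['R'].T; c['o']=-c['R'].T@c['t']
    else:
        Rt=Ro.from_euler('xyz',read_tcp_rot()).as_matrix(); p=np.array(read_position())
        M=c['mount']; c['Rw']=Rt@M[:3,:3]; c['o']=Rt@M[:3,3]+p
    c['n']=n; return c
def ray(c,u,v):
    d=np.array([u-c['cx'],v-c['cy']],float)/c['f']
    if c['n']=='wrist':
        th=np.hypot(*d); s=np.sinc(th/np.pi); r=np.array([d[0]*s,d[1]*s,np.cos(th)])
    else: r=np.array([d[0],d[1],1.]); 
    r=c['Rw']@r; return r/np.linalg.norm(r)
def onz(c,u,v,z):
    r=ray(c,u,v); return c['o']+r*(z-c['o'][2])/r[2]
def tri(*obs):
    A=np.zeros((3,3)); b=np.zeros(3)
    for c,u,v in obs:
        r=ray(c,u,v); P=np.eye(3)-np.outer(r,r); A+=P; b+=P@c['o']
    x=np.linalg.solve(A,b); res=max(np.linalg.norm(np.cross(x-c['o'],ray(c,u,v))) for c,u,v in obs)
    return x.round(4),round(res,4)
def shot(name):
    c=cam('wrist'); im=snapshot('wrist'); cv2.imwrite(f'pics/{name}.png',im); np.save(f'pics/{name}.npy',c,allow_pickle=True); return c,im
def load(name): return np.load(f'pics/{name}.npy',allow_pickle=True).item(), cv2.imread(f'pics/{name}.png')
E
python3 - <<'E'
from h import *
np.set_printoptions(suppress=True,precision=4)
c=cam('top')
for l,u,v,z in [('bin',203,234,.045),('bin',204,273,.045),('bin',326,265,.045),('rest',323,180,.0),('tray',205,163,.018),('tray',254,162,.018),('tray',257,211,.018),('tray',206,213,.018),('bot',214,251,.09),('handle',296,245,.035),('boardtop',321,228,.145)]: print(l,onz(c,u,v,z))
for p in [(0.38,-.06,.40),(.40,.08,.40),(.5,-.06,.40)]:
  for yaw in (0,np.pi,np.pi/2,-np.pi/2): print(p,yaw,ik(p,[np.pi,0,yaw]))
E
```

```text
bin [0.4992 0.2214 0.045 ]
bin [0.3845 0.2167 0.045 ]
bin [ 0.4011 -0.1406  0.045 ]
rest [ 0.6706 -0.1479  0.    ]
tray [0.7277 0.2237 0.018 ]
tray [0.7282 0.0695 0.018 ]
tray [0.571  0.0615 0.018 ]
tray [0.5676 0.2183 0.018 ]
bot [0.4443 0.1811 0.09  ]
handle [ 0.4624 -0.0548  0.035 ]
boardtop [ 0.4968 -0.1184  0.145 ]
(0.38, -0.06, 0.4) 0 [-0.3565 -0.0064  1.5616 -0.      1.5864  1.2143]
(0.38, -0.06, 0.4) 3.141592653589793 [-0.3565 -0.0064  1.5616  0.      1.5864 -1.9273]
(0.38, -0.06, 0.4) 1.5707963267948966 [-0.3565 -0.0064  1.5616  0.      1.5864 -0.3565]
(0.38, -0.06, 0.4) -1.5707963267948966 [-0.3565 -0.0064  1.5616 -0.      1.5864  2.7851]
(0.4, 0.08, 0.4) 0 [ 0.009   0.0403  1.5139 -0.      1.5874  1.5798]
(0.4, 0.08, 0.4) 3.141592653589793 [ 0.009   0.0403  1.5139  0.      1.5874 -1.5618]
(0.4, 0.08, 0.4) 1.5707963267948966 [ 0.009   0.0403  1.5139 -0.      1.5874  0.009 ]
(0.4, 0.08, 0.4) -1.5707963267948966 None
(0.5, -0.06, 0.4) 0 [-0.2717  0.2318  1.288  -0.      1.6219  1.2991]
(0.5, -0.06, 0.4) 3.141592653589793 [-0.2717  0.2318  1.288   0.      1.6219 -1.8425]
(0.5, -0.06, 0.4) 1.5707963267948966 [-0.2717  0.2318  1.288   0.      1.6219 -0.2717]
(0.5, -0.06, 0.4) -1.5707963267948966 [-0.2717  0.2318  1.288  -0.      1.6219  2.8699]
```

```bash
python3 - <<'E'
from h import *
move_pose([.52,-.10,.34],[np.pi,0,0]); shot('a')
move_pose([.52,.06,.34],[np.pi,0,0]); shot('b'); print(read_t())
for n in 'ab': cv2.imwrite(f'pics/{n}v.png',cv2.resize(load(n)[1],(800,600),interpolation=cv2.INTER_CUBIC))
E
```

```text
3.25
```

View pics/av.png

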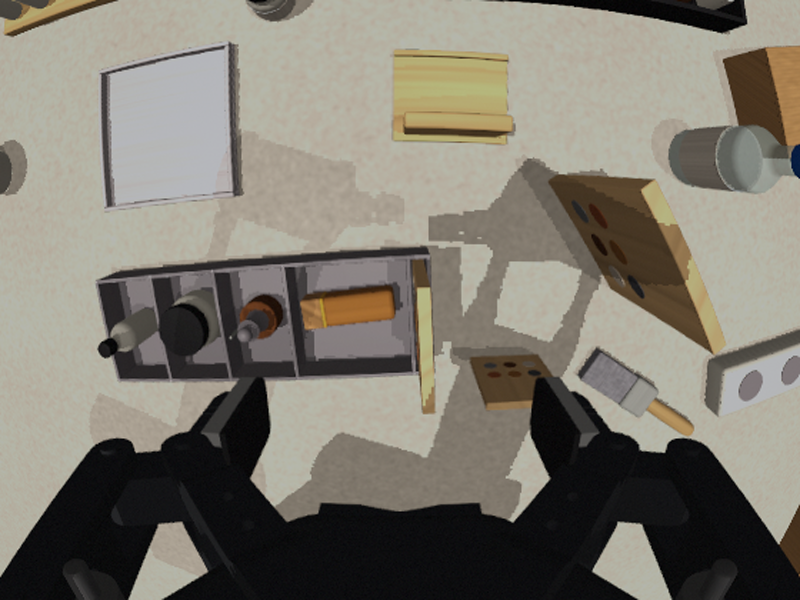

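View pics/bv.png

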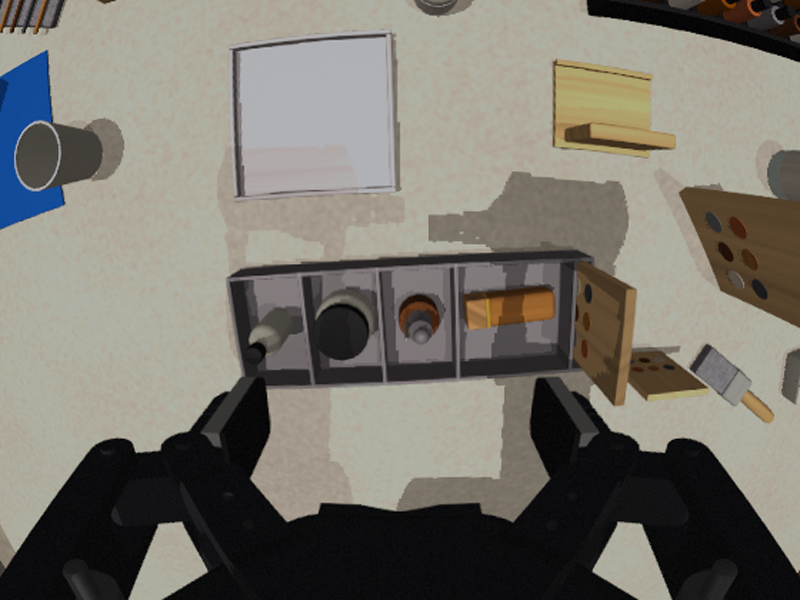

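The views share a layout: the box runs along y and the board stands at its −y end. The rest has its upright on the robot side and its foot pointing to +x. The handle's cork is at the +y end, and the bottle's cap is at a(107,348), b(257,352). I'll triangulate the corners I can see.

```bash
python3 - <<'E'
from h import *
np.set_printoptions(suppress=True,precision=4)
a,ia=load('a'); b,ib=load('b'); s=1/1.42857
P={'binFL':((97,283),(231,279)),'binFR':((428,249),(591,255)),'binNL':((119,381),(246,388)),
'boardF':((424,288),(634,290)),'boardN':((428,412),(620,404)),
'trayFL':((100,72),(231,46)),'trayFR':((230,43),(391,33)),'trayNR':((240,194),(398,190)),'trayNL':((108,209),(236,199)),
'uprNL':((404,134),(568,143)),'uprNR':((513,133),(675,148)),'uprFL':((405,112),(590,123)),'uprFR':((512,117),(672,134)),
'footFL':((393,50),(555,60)),'footFR':((508,55),(651,74)),'footNL':((393,140),(555,150)),
'hFL':((302,301),(465,296)),'hFR':((391,287),(552,289)),'hNR':((395,319),(555,318)),'hNL':((306,328),(468,327)),
'cap':((107,348),(257,352)),'jarlid':((188,329),(342,331))}
for k,(p,q) in P.items(): print(k,*tri((a,p[0]*s,p[1]*s),(b,q[0]*s,q[1]*s)))
# crops x4 of rest and board
def crop(im,u0,u1,v0,v1): return cv2.resize(im[v0:v1,u0:u1],(400,300),interpolation=cv2.INTER_CUBIC)
cv2.imwrite('pics/cr.png',np.vstack([np.hstack([crop(ia,265,369,28,106),crop(ib,380,484,36,114)]),np.hstack([crop(ia,240,360,205,295),crop(ib,370,490,175,265+0)])]))
E
```

```text
binFL [0.4965 0.2169 0.0526] 0.0009
binFR [ 0.5206 -0.1261  0.0395] 0.0013
binNL [0.3806 0.2165 0.0455] 0.0005
boardF [ 0.5125 -0.1171  0.149 ] 0.0001
boardN [ 0.4158 -0.1221  0.1483] 0.0001
trayFL [0.7243 0.2237 0.0192] 0.0008
trayFR [0.7295 0.0676 0.0143] 0.0005
trayNR [0.5743 0.0607 0.0043] 0.0001
trayNL [0.5696 0.2227 0.0089] 0.0001
uprNL [ 0.6272 -0.104   0.0192] 0.0007
uprNR [ 0.6281 -0.1939  0.0737] 0.0011
uprFL [ 0.6416 -0.1044  0.0733] 0.0
uprFR [ 0.6422 -0.1946  0.0667] 0.0007
footFL [ 0.7119 -0.0935  0.0109] 0.0003
footFR [ 0.7126 -0.2048  0.0094] 0.0005
footNL [ 0.6209 -0.0937  0.0103] 0.0018
hFL [ 0.4713 -0.0047  0.0261] 0.0026
hFR [ 0.4826 -0.0921  0.0278] 0.0005
hNR [ 0.4536 -0.096   0.0343] 0.0004
hNL [ 0.4431 -0.0082  0.031 ] 0.0007
cap [0.4429 0.1814 0.0994] 0.0007
jarlid [0.445  0.1132 0.0467] 0.0001
```

View pics/cr.png

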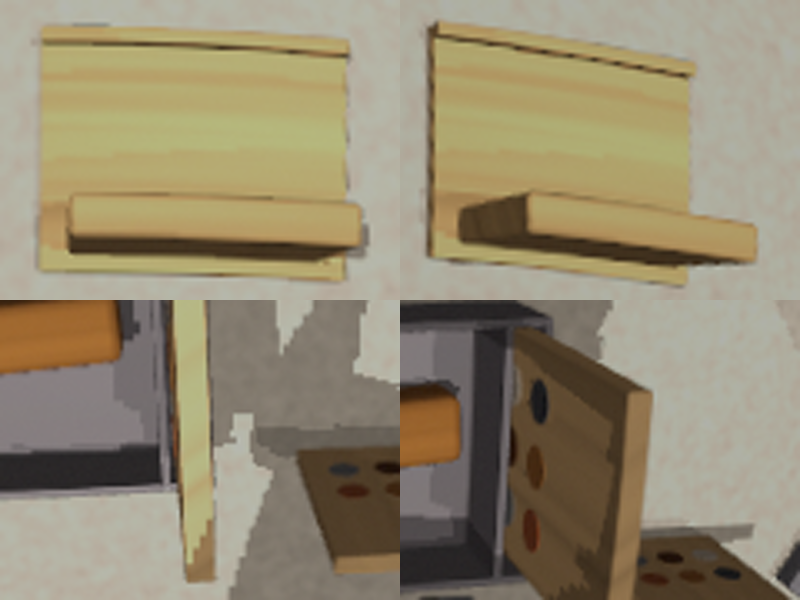

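Measured positions:
- **Rest:** front face at x≈0.642, y≈−0.149, yaw ≈ 0.
- **Board:** top centre (0.464, −0.120, 0.147), yaw about 0.05.
- **Handle:** middle of the top face (0.463, −0.050).
- **Bottle:** (0.443, 0.181).
- **Tray:** centre (0.649, 0.143).

Next I'll take the board.

```bash
cat >> h.py <<'E'
th=np.radians(17); H=.103; REST=np.array([.642,-.1495,0])
def tilt(t,sx=1):
    z=np.array([np.sin(t),0,-np.cos(t)]); x=np.array([0,sx,0.]); return Ro.from_matrix(np.c_[x,np.cross(z,x),z]).as_euler('xyz')
def place_tcp(dx=.002):
    o=REST+[.067*np.tan(th)+.005*np.cos(th)+dx,0,.008+.005*np.sin(th)]
    return o+np.array([-np.sin(th),0,np.cos(th)])*(H+.006)
E
python3 - <<'E'
from h import *
p=place_tcp(); print(p,tilt(th), ik(p,tilt(th)), ik(p+[0,0,.07],tilt(th)))
g=[.464,-.1205]; Y=.05
set_gripper(.045)
move_pose([*g,.22],[np.pi,0,Y])
print(move_l([*g,.114],rate=.12,f_stop=6), read_position())
set_gripper(0,40); print('gap',read_finger_gap(),read_grasp_force(),read_force())
print(move_l([*g,.25],rate=.15),read_finger_gap(),read_t(),read_force())
shot('c'); cv2.imwrite('pics/side1.png',snapshot('side')); 
E
```

```text
[ 0.63739696 -0.1495      0.11369908] [2.84488668 0.         1.57079633] [-0.39776586  0.59027091  1.58449161  0.17675535  0.69982199 -0.51785505] [-0.39776586  0.50644668  1.51118682  0.15067551  0.85487156 -0.48137785]
False [ 0.46455772 -0.12052337  0.1146365 ]
gap 0.009420877824419558 40.07872760295868 [-0.97456945  1.07090625  5.93040693]
False 0.009538560966543258 7.1167 [-1.24121185  0.17143331 -1.38584361]
```

View pics/side1.png

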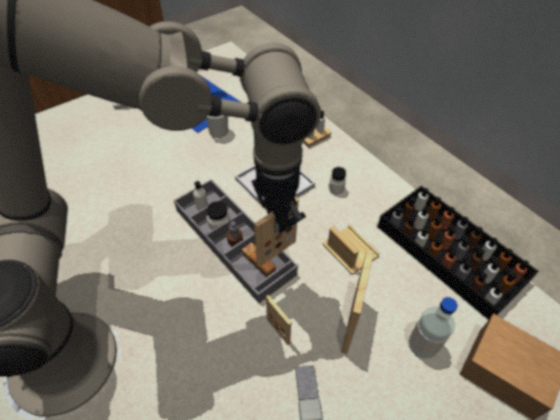

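The side view shows the board hanging upright and square in the jaws at about (275,240), clear of the box. Next is the placing.

```bash
python3 - <<'E'
from h import *
p=place_tcp(); o=tilt(th)
move_pose(p+[0,0,.10],o); print(read_position()-p,read_tcp_rot())
move_l(p+[0,0,.02],rate=.15)
print(move_l(p-[0,0,.006],rate=.03,f_stop=3), read_position()-p,read_force())
cv2.imwrite('pics/side2.png',snapshot('side'))
set_gripper(.03); sleep(.2)
u=np.array([-np.sin(th),0,np.cos(th)])
print(move_l(read_position()+u*.09,rate=.12,f_stop=5),read_t())
cv2.imwrite('pics/side3.png',snapshot('side')); cv2.imwrite('pics/top3.png',snapshot('top'))
v=[cv2.resize(cv2.imread(f'pics/{n}.png')[160:320,270:430],(400,400),interpolation=3) for n in('side2','side3')]
cv2.imwrite('pics/pl.png',np.hstack(v))
E
```

```text
[-2.65241632e-04  5.93580569e-05  9.98061290e-02] [ 2.84559914e+00 -4.41699666e-04  1.56994810e+00]
True [-3.00337518e-04  1.60367307e-05  4.71949356e-04] [-1.61211486 -0.10134541  3.58526971]
False 11.425
```

View pics/pl.png

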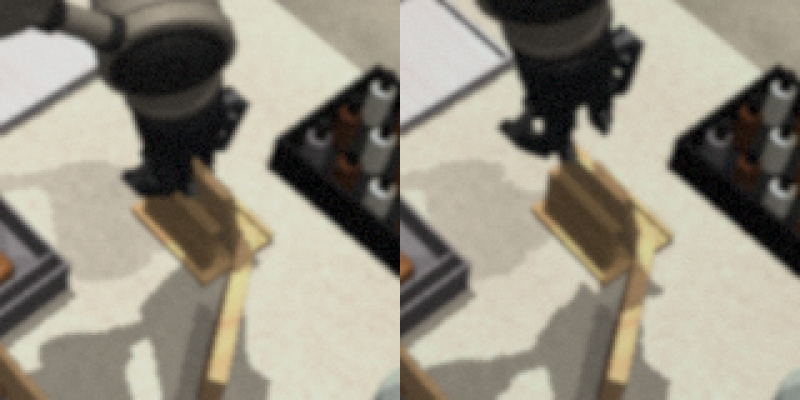

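The board touched the foot within 0.5 mm of the computed height. The right panel doesn't show clearly how it leans after release, so I'll look from the wrist at pose a.

```bash
python3 - <<'E'
from h import *
move_l(read_position()+np.array([-.03,0,.06]),rate=.2)
move_pose([.52,-.10,.34],[np.pi,0,0]); c,im=shot('d'); 
cv2.imwrite('pics/dv.png',np.hstack([cv2.resize(im[20:140,220:380],(400,300),interpolation=3),cv2.resize(snapshot('side')[180:300,300:460],(400,300),interpolation=3)])); print(read_t())
E
```

```text
13.6417
```

View pics/dv.png

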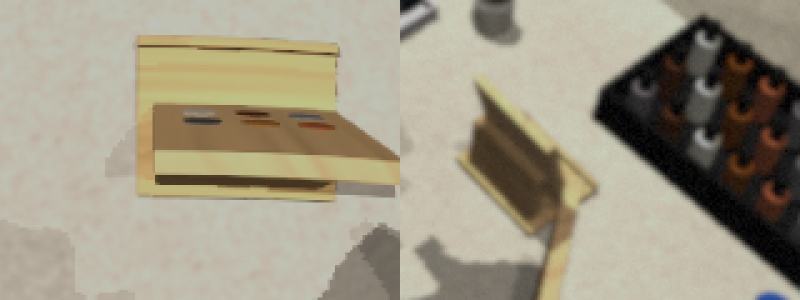

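The board leans on the upright, square to it, with its face dots at d-crop (185–330,115–125). The side crop agrees. Now the handle.

```bash
python3 - <<'E'
from h import *
c,_=load('d'); 
for u,v in[(155,150),(365,157)]: print('top edge front',onz(c,220+u/2.5,20+v/2.5,.143).round(4))
g=[.4627,-.0503]; Y=np.radians(97.1)
set_gripper(.048)
move_pose([*g,.15],[np.pi,0,Y])
print(move_l([*g,.034],rate=.12,f_stop=6),read_position())
set_gripper(0,40); print('gap',read_finger_gap(),read_grasp_force())
move_l([*g,.13],rate=.15); print(read_finger_gap(),read_force(),read_t())
if read_finger_gap()>.025:
    q=[.622,.145]
    move_pose([*q,.13],[np.pi,0,np.pi/2-.03])
    print(move_l([*q,.030],rate=.08,f_stop=4),read_position())
    set_gripper(.046); move_l([*q,.15],rate=.2); print(read_t())
    cv2.imwrite('pics/side4.png',snapshot('side'))
E
```

```text
top edge front [ 0.6304 -0.1031  0.143 ]
top edge front [ 0.6307 -0.1845  0.143 ]
False [ 0.46315616 -0.05043469  0.03451984]
gap 0.02942259020337426 40.964874029159546
0.029236195368256803 [0.04365854 0.10380413 0.22929882] 17.6167
True [0.62144084 0.14495891 0.03465434]
20.7417
```

```bash
python3 - <<'E'
from h import *
g=[.443,.1812]
set_gripper(.06)
move_pose([*g,.20],[np.pi,0,np.pi/2])
print(move_l([*g,.060],rate=.12,f_stop=5),read_position())
set_gripper(0,30); print('gap',read_finger_gap(),read_grasp_force())
move_l([*g,.19],rate=.15); print(read_finger_gap(),read_force(),read_t())
if read_finger_gap()>.025:
    q=[.687,.143]
    move_pose([*q,.17],[np.pi,0,0])
    move_l([*q,.075],rate=.15)
    print(move_l([*q,.055],rate=.03,f_stop=2.5),read_position())
    set_gripper(.06); move_l([*q,.20],rate=.15)
    move_pose([.52,.06,.34],[np.pi,0,0]); print(read_t()); c,im=shot('e')
    cv2.imwrite('pics/ev.png',np.hstack([cv2.resize(im,(440,330)),cv2.resize(snapshot('side')[100:300,160:400],(360,330),interpolation=3)]))
E
```

```text
False [0.44348443 0.18126872 0.06051104]
gap 0.03154303150727066 30.474047701573
0.030960082667777465 [ 0.69498506 -0.11525012 -0.64443383] 24.5583
True [0.68699332 0.14360566 0.06019424]
29.55
```

View pics/ev.png

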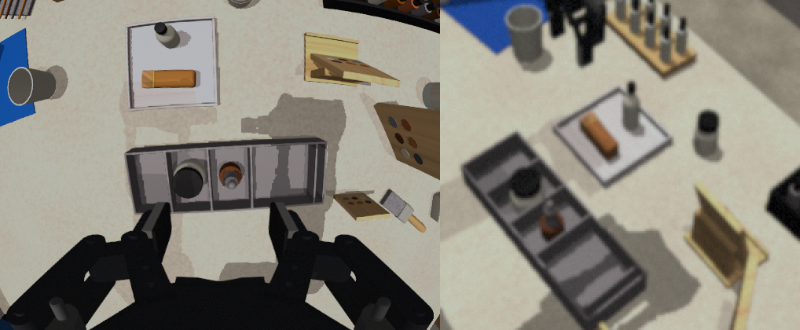

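The picture shows the handle lying at (168,79) and the bottle upright at (166,35), both well inside the tray. The board leans on the rest at (352,65), and the jar and figure are undisturbed in the box at (188,178) and (230,176).

```bash
python3 -c "
from h import *
print(close_job(),read_t())"
```

```text
the job is handed in; nothing more can be done
the job is handed in; nothing more can be done
```

The job is handed in: the last pictures show the board leaning on the rest, the handle lying and the bottle upright in the tray, and the jar and figure still in the box; it took about 30 s of the 67 s, and no verdict was returned.

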